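# Load the dish carriage and hold the sprung cover just below its balance point

## Task

Push the dish carriage of the imaging box fully home, so that its dish lies under the cover. Then raise the sprung cover by its bar handle clearly past its balance point (55 degrees from shut, the little index pin on the cheek plate) without letting it spring fully open, ease it back and hold it still just below the balance point, some 5 to 10 degrees below, so that a colleague can look in at the dish. The program finishes while the gripper is still holding the cover there; do not knock over or push away the bottle, the objective and the beaker standing near by.

Things in the scene. Friction and masses are not known exactly. Their poses are not given: they have to be found in the camera images.
- imager: Low white imaging box on a grey foot, fixed. Origin on the bench under the middle of the box; x to its back (hinge side), y along its rail to the open rail end, z up. Walls 130 (x) x 150 (y) mm, shut cover's top 78 mm above the bench; the rail foot, 90 mm wide, runs on to y = 272 mm. A round cheek plate, 104 mm across, at the hinge on the -y side has an index pin 55 degrees above the shut cover.
- carriage (a joint): Slide of the flat aluminium dish carriage on the rail, m. 0: drawn right out; 0.10: fully home against its stop, the dish under the cover. It moves along -y of the imager as the value grows. Friction 1.5 N; it stays where it is left.
- carriage_knob (a point): Grip point of the upright round dark knob at the outer end of the carriage: on the knob's axis, 59 mm above the bench; knob 18 mm in diameter, its upper end 15 mm above this point, the carriage plate (40 mm wide, 150 mm long) 33 mm below it. With the carriage home the knob's axis is 75 mm from the box's wall.
- cover (a joint): Hinge of the white cover, rad. 0: shut; it grows as the front edge (robot side) rises; stop at 1.5. Heavy cover, partly carried by a spring: balance point at 0.96 rad (55 degrees); below it the cover pulls shut (about 1.9 N at the bar when shut, 0.6 N at 0.8), above it springs open (about 1.8 N at 1.4). Hardly any friction.
- cover_bar (a point): Middle of the cover's bar handle: a round bar 10 mm in diameter, parallel to the imager's y, 118 mm long with 102 mm free between its two arms, 42 mm in front of the cover's front edge (37 mm clear gap behind the bar), 74 mm above the bench when shut. It moves on an arc of radius 167 mm about the hinge.
- cover_hinge (a point): Middle of the cover's hinge axis, fixed, 74 mm above the bench; the axis is parallel to the imager's y. The cover plate is 125 mm long from here, 150 mm wide and 8 mm thick.
- bottle: Bystander: glass bottle with screw cap, 43 mm in diameter, 88 mm high, loose, in the corner behind the rail beside the box. Origin at the middle of its underside.
- objective: Bystander: microscope objective, 29 mm in diameter, 50 mm high, standing loose in front of the rail. Origin at the middle of its underside.
- beaker: Bystander: small clear beaker, 46 mm in diameter, 57 mm high, standing loose to the robot's right of the box. Origin at the middle of its underside.

How it is judged:
By the outcome, as a careful person would: the job done as asked, in the order asked, and still so for the second after the job is handed in, while the arm keeps its last pose, push and grip.
It also fails if it takes over 58 s, if anything falls off the work surface, if the arm or the gripper's body presses on something with over 40 N, if the wrist force passes 120 N, or if a joint passes its speed limit or range.

## Robot

A 6-joint arm with a two-finger parallel gripper is mounted at the origin on a cart in front of the work surface, level with it; the furniture and walls round the work are solid. World frame = base frame: x ahead of the robot, y to its left, z up, the work surface at z = 0. Lengths are in m, angles in rad, forces in N, time in s.
With the tool pointing down it reaches from about 0.275 to 0.825 m from the base axis. Payload 4.9 kg.
Tool frame: the origin (TCP) lies on the centre line of the jaws, within the pads' length; the fingertips stand 11 mm ahead of it and the grasp point (between the pads) lies 8 mm behind it; z points along the fingers, y is the line along which they close (so a half turn about z gives the same grasp; the last joint's range is limited). The gripper opens to 85 mm and grips with 20 to 120 N. Pads are 22 mm wide; open, the fingers measure 114 mm over their backs; the gripper's body (76 mm by 85 mm) begins 54 mm behind the grasp point. The pads swing forward as they close: fully open they stand 13 mm farther back than shut.
Start: joints at [-1.267, 0.326, -0.193, 1.052, 0, 1.437], TCP at [0.233, -0.498, 0.242] pointing down, gripper open.
Joint ranges: [-2.65, 2.65], [-0.97, 1.79], [-1.3, 1.35], [-1.93, 2.1], [-1.47, 1.37], [-3.14, 3.14]. Speed limits (rad/s): [2.57, 2.57, 3.14, 3.14, 3.14, 3.14].

## Interface

Orientations are given as a unit quaternion [w, x, y, z].
In Python, from cell import * gives the robot as it stands. Calls block until the motion is done:
- move_pose(position, orientation): joint-space move of the TCP to a pose.
- move_linear(position, speed=0.15, rotation=None, until_force=None): straight line of the TCP; rotation=None keeps the orientation; speed is the mean speed in m/s. With until_force (N) it stops when the force on the tool has changed by that much, and returns True; else False.
- goto_joints(angles): joint-space move.
- set_gripper(opening, grasp_force=None): opening from 0.0 (shut) to 1.0 (fully open); grasp_force is the grip in N (None keeps the last); returns when the fingers have stopped.
- wait(seconds).
- solve_ik(position, orientation): joint angles nearest the present ones, or None.
- camera(name): name is "side" or "top"; returns (picture, depth): 420x560x3 uint8, red, green, blue; 420x560 float32, m along the optical axis (not along the pixel's ray), 0 where there is no reading.
- calibration(name): a dict with "mtx" (3x3 intrinsics, pixels), "extrinsics" (4x4, takes a point from world to camera coordinates). Camera axes: x right, y down, z forward; pixel columns grow to the right and rows downward; lengths in m; the calibration is good to about 2 mm. A picture is of the moment at which its call begins. calibration takes no time and is no camera call.
A pose or a line that the arm cannot do raises PlanningError and nothing moves.
- close_job(): hands the job in; it is judged then, once.
Trained networks look in the newest picture that a camera, given by its name, has taken for a name from the list of things; names that differ only in an ending like _2 or _b are one class to them, and where a whole thing is asked for, a point or a joint stands for the part that bears it (a point fixed in the world has none). Each returns a list of dicts, best first, with "p" (0 to 1); they miss things now and then, are a little off and sometimes report something else, mostly with a low value. They report only what shows in the picture. A call takes as long as a camera call.
- boxes_of(camera, thing): "location" ([x, y, z] in m, in world coordinates, good to about 4 mm: the middle of the surface that is visible of it).
- mark_of(camera, thing): "location" ([x, y, z] in m, in world coordinates, good to about 4 mm: a listed point, or the origin of a listed thing).
Readings, each from a call of its own:
- get_clock(): time.
- get_joint_positions(): joint angles.
- get_joint_vel(): joint speeds.
- get_joint_efforts(): joint torques, N m.
- get_position(): TCP position.
- get_tool_rot(): TCP orientation.
- get_ft_force(): force on the tool from outside, world axes, zero at the start.
- get_moment(): the same for the moment, N m.
- get_gripper_width(): opening from 0.0 (shut) to 1.0 (fully open).
- get_finger_force(): force on a finger pad.
Only numpy, scipy, OpenCV 4.12 (cv2) and the standard library are available. Lean on these libraries where they do the work, as an engineer would, in place of code of your own. Each camera call takes 0.05 s, during which the arm holds its last target. There are 200 camera calls.

## Working session

There is one attempt and no reset: what is moved stays moved. The work goes in short steps, each a Python script; the robot and the scene stay as the last script left them, time stands still between calls to the robot, and variables do not carry over. Pictures are saved under pics/ and viewed, at most 10 in all, crops included, and the job is handed in when it is done.

```bash
mkdir -p pics; ls; python3 - <<'E'
from cell import *
import cv2,numpy as np
np.set_printoptions(precision=4,suppress=True)
for c in("side","top"):
    p,d=camera(c); cv2.imwrite(f"pics/{c}0.png",p[:,:,::-1])
    k=calibration(c); print(c,k["mtx"],np.linalg.inv(k["extrinsics"]))
    for t in("imager","carriage_knob","cover_bar","cover_hinge","bottle","objective","beaker"):
        print(t,[(np.round(r["location"],4),round(r["p"],2)) for r in mark_of(c,t)[:2]])
print(get_clock(),get_tool_rot())
E
```

```text
cell.py
pics
side [[522.6728   0.     282.9723]
 [  0.     522.6728 209.1118]
 [  0.       0.       1.    ]] [[-0.9997  0.0155  0.0167  0.5358]
 [-0.007   0.4893 -0.8721  1.0204]
 [-0.0217 -0.872  -0.4891  0.6273]
 [ 0.      0.      0.      1.    ]]
imager [(array([0.4685, 0.0451, 0.0758]), 0.35)]
carriage_knob [(array([0.612 , 0.2364, 0.0596]), 0.63)]
cover_bar [(array([0.4691, 0.0436, 0.0729]), 0.6)]
cover_hinge [(array([0.6301, 0.0082, 0.0714]), 0.9), (array([0.6126, 0.2368, 0.0609]), 0.18)]
bottle [(array([0.6783, 0.1425, 0.0027]), 0.71), (array([0.631 , 0.0079, 0.0721]), 0.66)]
objective [(array([ 0.511 ,  0.1884, -0.0018]), 0.55)]
beaker [(array([ 0.4197, -0.2458, -0.0038]), 0.83)]
top [[400.6173   0.     284.5635]
 [  0.     400.6173 201.6329]
 [  0.       0.       1.    ]] [[ 0.0231 -0.9925  0.1199  0.4144]
 [-0.9996 -0.025  -0.0149  0.0516]
 [ 0.0177 -0.1195 -0.9927  1.1533]
 [ 0.      0.      0.      1.    ]]
imager [(array([ 0.5699,  0.0213, -0.0017]), 0.71)]
carriage_knob [(array([0.6712, 0.1421, 0.0003]), 0.6), (array([0.6204, 0.2394, 0.0553]), 0.57)]
cover_bar [(array([0.4737, 0.0418, 0.0723]), 0.72), (array([0.6692, 0.142 , 0.0014]), 0.55)]
cover_hinge [(array([0.6282, 0.0089, 0.0725]), 0.64)]
bottle [(array([0.6727, 0.1387, 0.0004]), 0.78)]
objective [(array([0.5117, 0.1908, 0.0003]), 0.43)]
beaker [(array([ 0.4165, -0.2468, -0.0052]), 0.53)]
0.8 [-0.      0.9761  0.2172 -0.    ]
```

View pics/side0.png

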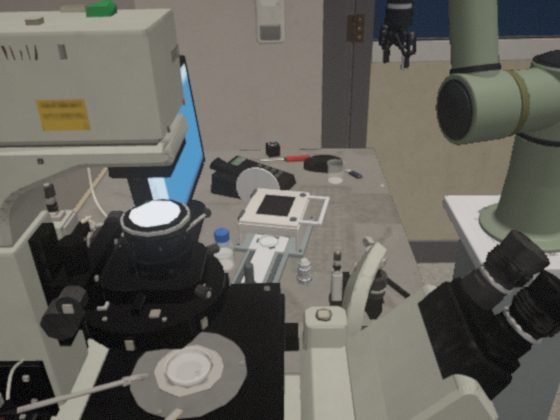

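View pics/top0.png

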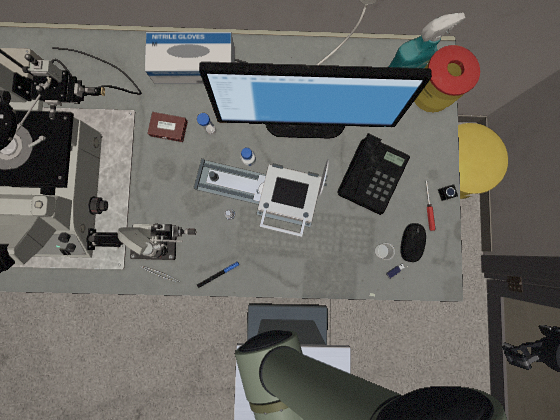

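The side view shows the box at about (275,210), the knob near (248,270) and the bottle at (222,245). The top view shows the cover at (291,193), the bar at (283,230), the knob at (214,177), the objective at (229,214) and the beaker at (384,251). The box is yawed about −12°, and the network marks agree with this. Next I refine with depth from both cameras.

```bash
cat > h.py <<'E'
from cell import *
import cv2,numpy as np
from scipy.spatial.transform import Rotation as R
np.set_printoptions(precision=4,suppress=True)
def cloud(c):
    p,d=camera(c); k=calibration(c); K=k["mtx"]; E=np.linalg.inv(k["extrinsics"])
    v,u=np.indices(d.shape); q=np.stack([(u-K[0,2])/K[0,0]*d,(v-K[1,2])/K[1,1]*d,d],-1)
    w=q@E[:3,:3].T+E[:3,3]; w[d==0]=np.nan
    return p,w
def quat(closing_yaw,tilt=0):
    # tool z down, tool y horizontal at closing_yaw
    y=np.array([np.cos(closing_yaw),np.sin(closing_yaw),0]);z=np.array([0,0,-1.])
    r=R.from_matrix(np.stack([np.cross(y,z),y,z],1))
    q=r.as_quat(); return [q[3],q[0],q[1],q[2]]
E
python3 - <<'E'
from h import *
for c in("top","side"):
    p,w=cloud(c); P=w.reshape(-1,3); C=p.reshape(-1,3)
    near=lambda x,y,r:np.hypot(P[:,0]-x,P[:,1]-y)<r
    m=near(.56,.02,.115)&(P[:,2]>.064)&(P[:,2]<.09)
    plate=m&(P[:,2]>.07)
    r=cv2.minAreaRect(P[plate][:,:2].astype(np.float32)*1000); print(c,"rect(all>.07)",r,"z",np.nanmedian(P[plate][:,2]))
    # imager frame guess
    a=np.radians(-12.2);ex=np.array([np.cos(a),np.sin(a)]);ey=np.array([-ex[1],ex[0]])
    L=(P[:,:2]-[.5699,.0213])@np.stack([ex,ey],1)
    b=(np.abs(L[:,1])<.045)&(L[:,0]>-.14)&(L[:,0]<-.08)&(P[:,2]>.05)&(P[:,2]<.1)
    if b.sum()>5:
        l=L[b];s=np.polyfit(l[:,1],l[:,0],1);print("bar n",b.sum(),"slope deg",np.degrees(np.arctan(s[0])),"Lx at 0",s[1],"x range",np.percentile(l[:,0],[5,95]),"z",np.percentile(P[b][:,2],[5,50,95]))
    f=(np.abs(L[:,1])<.1)&(L[:,0]>-.085)&(L[:,0]<.1)&(P[:,2]>.072)&(P[:,2]<.09)
    print("plate L pct",np.percentile(L[f],[1,99],axis=0).ravel())
    # rail foot sides give the yaw; knob
    k=near(.616,.238,.03)&(P[:,2]>.045)&(P[:,2]<.09)
    print("knob",k.sum(),np.median(P[k],0),P[k].min(0),P[k].max(0),"L",np.median(L[k],0))
    for n,x,y in(("bottle",.675,.141),("obj",.511,.19),("beaker",.418,-.246)):
        k=near(x,y,.035)&(P[:,2]>.02); print(n,k.sum(),np.median(P[k],0),P[k].max(0)[2])
for n,pos,q in(("knob",[.616,.238,.06],quat(np.radians(-12.2))),):
    for off in(-12.2,167.8):
        print(off,solve_ik(pos,quat(np.radians(off))),solve_ik([.4714,.0427,.074],quat(np.radians(off))),solve_ik([.56,.02,.23],quat(np.radians(off))))
E
```

```text
top rect(all>.07) ((549.628173828125, 20.56804656982422), (162.48910522460938, 177.7442626953125), 78.09297943115234) z 0.07791001396046138
bar n 124 slope deg -0.2751813583495181 Lx at 0 -0.10388263223887098 x range [-0.1082 -0.0994] z [0.0738 0.0771 0.081 ]
plate L pct [-0.0731 -0.0731  0.0653  0.0747]
knob 44 [0.6155 0.2354 0.072 ] [0.6084 0.2285 0.0468] [0.6247 0.2439 0.0771] L [-0.0007  0.2185]
bottle 219 [0.6678 0.1408 0.0682] 0.09207157359518958
obj 70 [0.5124 0.1895 0.0451] 0.05378429176851962
beaker 139 [ 0.4186 -0.2546  0.0471] 0.05984119184625536
side rect(all>.07) ((555.820068359375, 22.538063049316406), (165.7106475830078, 187.50143432617188), 78.1210708618164) z 0.07773116016233184
bar n 95 slope deg -0.39134258727874843 Lx at 0 -0.10347162006538313 x range [-0.1074 -0.0988] z [0.0742 0.0775 0.0798]
plate L pct [-0.0773 -0.0793  0.0916  0.0779]
knob 157 [0.6173 0.2433 0.0628] [0.6091 0.2305 0.0452] [0.6267 0.2477 0.0756] L [-0.0006  0.2274]
bottle 546 [0.6716 0.1567 0.0587] 0.08969851157347819
obj 209 [0.5154 0.1995 0.0364] 0.05124691914653445
beaker 286 [ 0.4206 -0.231   0.0429] 0.05860408381727611
-12.2 [ 0.257   0.6832 -0.0982  0.7895  0.      2.0407] [-0.0658  0.3818 -0.6105  0.5785  0.      1.7179] [-0.096   0.3535 -0.1853  1.032   0.      1.6877]
167.8 [ 0.257   0.6832 -0.0982  0.7895  0.     -1.1009] [-0.0658  0.3818 -0.6105  0.5785  0.     -1.4237] [-0.096   0.3535 -0.1853  1.032   0.     -1.4539]
```

```bash
cat >> h.py <<'E'
YAW=np.radians(-11.9); O=np.array([.5699,.0213])
EX=np.array([np.cos(YAW),np.sin(YAW)]);EY=np.array([-EX[1],EX[0]])
def W(x,y,z): return [*(O+x*EX+y*EY),z]
def Lc(p): p=np.array(p); return np.array([(p[:2]-O)@EX,(p[:2]-O)@EY,p[2]])
def fl(): f=np.array(get_ft_force()); return np.array([f[:2]@EX,f[:2]@EY,f[2]])
Q=quat(YAW)
E
python3 - <<'E'
from h import *
set_gripper(.6,20)
move_pose(W(-.001,.220,.20),Q)
move_linear(W(-.001,.220,.051),.12)
f0=fl(); set_gripper(0,20); print("grip",get_gripper_width(),get_finger_force(),fl()-f0)
hit=move_linear(W(-.001,.125,.051),.04,until_force=9)
print(hit,Lc(get_position()),fl()-f0)
wait(.3);print(Lc(get_position()),fl()-f0,get_clock())
p,w=cloud("side");cv2.imwrite("pics/s1.png",cv2.resize(p[140:320,170:390,::-1],None,fx=3,fy=3))
E
```

```text
grip 0.1994867628346787 22.797814045334235 [ 5.1687 -0.7568 -0.0451]
True [0.0009 0.1504 0.0519] [0.4547 2.1483 0.8699]
[0.0009 0.1504 0.0518] [-0.8976  2.0465  4.9971] 7.9583
```

View pics/s1.png

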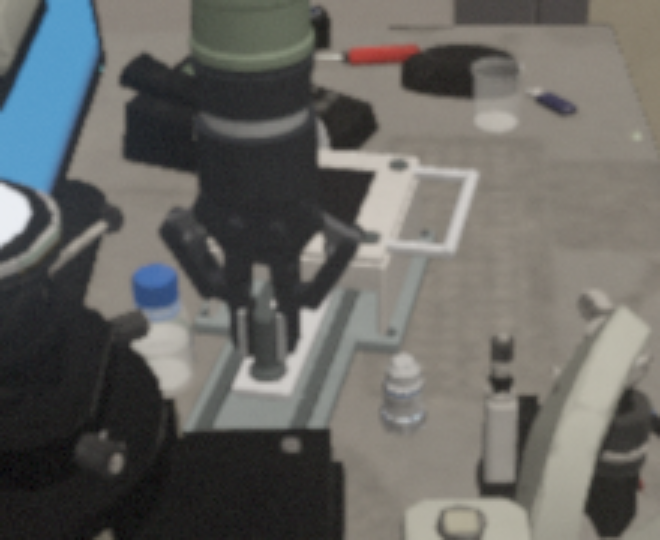

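The knob is gripped at (265,330) in the crop, at y = 150 mm, which is the expected home position. The bottle and objective are standing. I'll press on to confirm the stop.

```bash
python3 - <<'E'
from h import *
f0=fl()
hit=move_linear(W(.0009,.138,.0518),.02,until_force=12)
print(hit,Lc(get_position()),fl()-f0,get_gripper_width())
wait(.3);print(Lc(get_position()),fl()-f0)
set_gripper(.5)
q=get_position(); move_linear([q[0],q[1],.19],.15)
move_pose(W(-.1036,.0,.19),Q)
for c in("top","side"):
    p,w=cloud(c);P=w.reshape(-1,3);L=(P[:,:2]-O)@np.stack([EX,EY],1)
    k=(abs(L[:,0])<.03)&(L[:,1]>.11)&(L[:,1]<.25)&(P[:,2]>.048)&(P[:,2]<.085);print(c,"knob",k.sum(),np.median(L[k],0) if k.sum() else 0)
    cv2.imwrite(f"pics/{c}2.png",cv2.resize(p[140:320,170:390,::-1] if c=="side" else p[120:280,180:400,::-1],None,fx=3,fy=3))
print(get_clock(),fl())
E
```

```text
True [0.0009 0.1504 0.0518] [ 2.5032 -0.3184 -3.883 ] 0.19988007089677373
[0.0009 0.1504 0.0519] [ 1.409  -0.8793 -3.4182]
top knob 43 [-0.0007  0.1498]
side knob 127 [0.0009 0.1574]
10.925 [-0.7066  0.0386  0.3014]
```

View pics/side2.png

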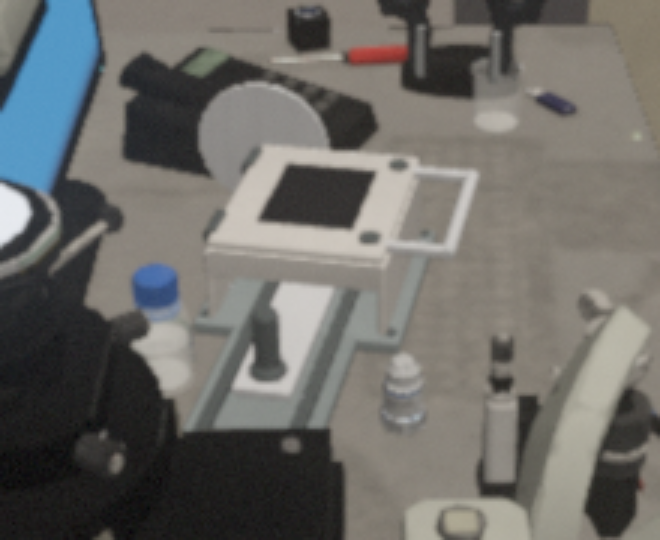

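The carriage is home: the knob is at y = 150 mm, 75 mm from the wall, and the dish is under the cover. The crop shows the bar at about (465,210), shut, and nothing disturbed. Next I grip the bar and start lifting.

```bash
cat >> h.py <<'E'
def arc(ref,a0,a1,speed,step=4):
    n=max(1,int(np.ceil(abs(a1-a0)/step)))
    for a in np.linspace(a0,a1,n+1)[1:]:
        t=np.radians(a); move_linear(W(ref[0]+.167*(1-np.cos(t)),ref[1],ref[2]+.167*np.sin(t)),speed)
def cover_angle(c):
    p,w=cloud(c);P=w.reshape(-1,3);L=(P[:,:2]-O)@np.stack([EX,EY],1)
    v=np.c_[L[:,0],P[:,2]]; d=np.hypot(v[:,0]-.0634,v[:,1]-.078)
    k=(d>.03)&(d<.12)&(abs(L[:,1])<.07)&(P[:,2]>.078+.012)&(p.reshape(-1,3).min(1)>120)
    if k.sum()<30: return p,None
    q=v[k]; x0=np.median(q,0); s=cv2.fitLine(q.astype(np.float32),cv2.DIST_HUBER,0,1e-4,1e-4).ravel()
    return p,(np.degrees(np.arctan2(abs(s[1]),abs(s[0]))),k.sum())
E
python3 - <<'E'
from h import *
set_gripper(.37,40)
print("hit",move_linear(W(-.1036,0,.066),.08,until_force=8))
f0=fl();set_gripper(0,40);wait(.1)
ref=Lc(get_position());print("grip",get_gripper_width(),get_finger_force(),ref,fl()-f0)
np.save("ref.npy",ref)
arc(ref,0,20,.06)
print(Lc(get_position()),fl()-f0,get_gripper_width(),get_clock())
p,a=cover_angle("side");print(a,cover_angle("top")[1])
cv2.imwrite("pics/s3.png",cv2.resize(p[120:280,190:390,::-1],None,fx=3,fy=3))
E
```

```text
hit False
grip 0.0988858154824536 39.1377317905426 [-0.1043  0.0001  0.0661] [-4.2348  0.4325  5.5205]
[-0.0948  0.      0.1237] [-5.971   0.12   -2.0544] 0.09746816533646234 15.0333
(np.float32(19.53776), np.int64(484)) None
```

View pics/s3.png

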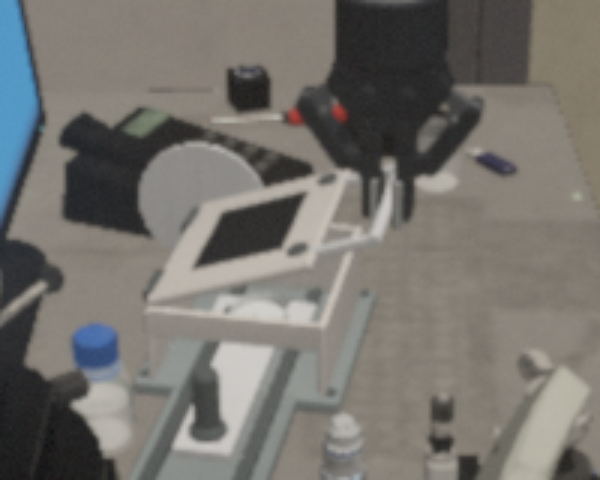

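The bar is gripped at (388,190) and the cover is up about 20°, with the dish visible inside at (258,308). I continue past the balance point, then back.

```bash
python3 - <<'E'
from h import *
ref=np.load("ref.npy")
arc(ref,20,64,.06); wait(.2)
print("top",Lc(get_position()),fl(),get_gripper_width(),cover_angle("side")[1],cover_angle("top")[1],get_clock())
arc(ref,64,47.5,.04,3); wait(.3)
p,a=cover_angle("side")
print("hold",Lc(get_position()),fl(),get_gripper_width(),get_finger_force(),a,cover_angle("top")[1],get_clock())
cv2.imwrite("pics/s4.png",cv2.resize(p[100:280,170:390,::-1],None,fx=3,fy=3))
for n in("bottle","objective","beaker"):
    for c in("side","top"): print(n,c,[(np.round(r["location"],3),round(r["p"],2)) for r in mark_of(c,n)[:1]])
E
```

```text
top [-0.0078 -0.0001  0.2204] [-5.4031  0.1589 11.1128] 0.09991386265055524 None None 19.1917
hold [-0.0488 -0.      0.1922] [-6.9626 -0.0114  8.9085] 0.09782158156608778 42.47743248939514 (np.float32(47.834175), np.int64(129)) None 21.6917
bottle side [(array([0.673, 0.14 , 0.001]), 0.94)]
bottle top []
objective side [(array([ 0.512,  0.191, -0.   ]), 0.75)]
objective top [(array([ 0.518,  0.189, -0.   ]), 0.65)]
beaker side [(array([ 0.415, -0.245, -0.   ]), 0.8)]
beaker top [(array([ 0.415, -0.246, -0.002]), 0.67)]
```

View pics/s4.png

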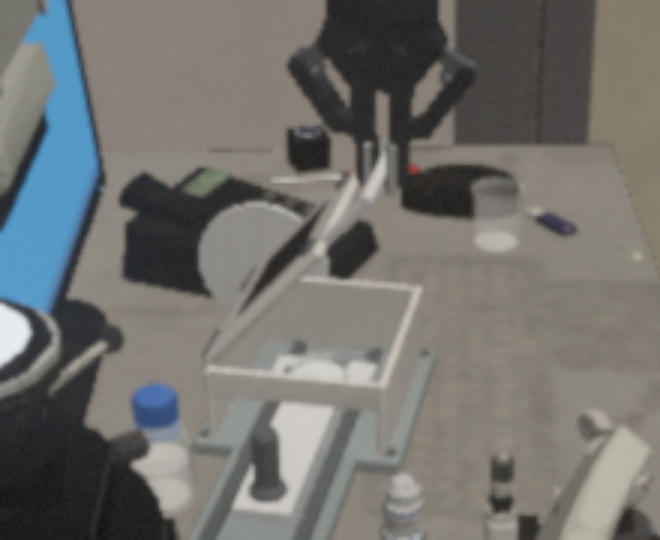

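The bar is still held at (383,175), the cover measures about 48° (7° below balance) and the dish can be seen. The carriage is home and the bystanders have not moved, so I'm handing it in.

```bash
python3 -c "
from cell import *
print(close_job())"
```

```text
the job is handed in; nothing more can be done
None
```

I pushed the carriage home, raised the cover to about 64° by the arm's position, and eased it back to about 48° (camera reading), where the gripper still holds it; the bottle, objective and beaker were not disturbed, and the job is handed in.

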